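# Open the child-safe sanitiser-tablet canister

## Task

Open the child-safe tablet canister, the one with the twelve-sided cap: first put the spice shaker that was left on top of it back upright in the empty place of the spice tray and let go of it, then push the cap down against its spring, turn it anticlockwise past its catch, lift it off and lay it right way up, wholly on the round cork trivet. Drop nothing, leave the other canister with the round lid untouched, and do not shift or tip the jars, mug and other things standing around.

Things in the scene. Friction and masses are not known exactly. Their poses are not given: they have to be found in the camera images.
- canister_top (a point): White plastic canister, 78 mm across, on a 105 mm square dark steel foot bolted to the table. This point lies on its axis on its shoulder, 85 mm above the table; z up, x as the cap's x when locked. On the shoulder stands a 28 mm wide neck, up to 117 mm above the table, with two opposite ledges and catch teeth (38 mm over all), all covered by the cap.
- cap_center (a point): The white sprung cap: twelve-sided, 47 mm across flats, 36 mm tall, flat top, about 50 g. Origin at its centre, 18 mm below its top; z up, x and y through the middles of flats (one every 30 degrees). Grip any two opposite flats. Locked at the start: underside 97 mm, top 133 mm above the table, 12 mm clear of the shoulder. Once freed, lift it straight up 30 mm to clear the neck.
- plunger (a joint): Sprung plunger in the neck that pushes the cap up (7 N when locked, 0; minus when pressed, m). Locked, the cap turns only a few degrees. To free it push it straight down 5 to 7 mm (about 10 N; hard stop at 8 mm) and, held down, turn it anticlockwise seen from above by 55 to 120 degrees (80 is best); then it is free and the plunger lifts it about 5 mm.
- shaker_center (a point): Loose amber spice shaker with a black top, a plain cylinder 42 mm across and 85 mm tall, about 110 g, standing at the start on top of the twelve-sided cap; origin at its centre, half-way up, z up.
- tray_floor (a point): Spice tray, a shallow aluminium tray 220 mm (its x) by 104 mm (its y) outside, walls 4 mm thick and 16 mm high above the table, fixed. Origin at the middle of its inner floor, 4 mm above the table. Three standing places lie in a row along its x at about -72, 0 and +72 mm; two hold jars.
- coaster_top (a point): The empty place in the spice tray: a flat white paper disc 50 mm across, on the tray's inner floor (4 mm above the table), at any of the three places. Origin at its centre.
- jar_a_center (a point): Brown spice jar with a black top in the tray, 42 mm across, 70 mm tall; origin half-way up. Leave standing.
- jar_b_center (a point): White spice jar with a steel top in the tray, 38 mm across, 78 mm tall; origin half-way up. Leave standing.
- trivet_top (a point): Round cork trivet, 124 mm across, 12 mm thick, fixed; origin at the centre of its top face.
- decoy_center (a point): The other white canister, 68 mm across, 118 mm tall, on an 80 mm square dark steel foot, with a plain round lid, about 110 mm from the axis of the first; fixed; origin half-way up. Not to be touched.
- cup_center (a point): White cup without handle, 64 mm across, 70 mm tall, bystander; origin half-way up.
- tub_center (a point): White plastic tub, 66 mm across, 60 mm tall, bystander; origin half-way up.
- mug_center (a point): White mug, 82 mm across plus a handle, 95 mm tall, bystander; origin half-way up.
- drum_center (a point): Cardboard drum, 78 mm across, 135 mm tall, bystander; origin half-way up.
- carton_center (a point): Cardboard carton 45 x 75 x 105 mm tall, bystander; origin half-way up.
Not all that is in view belongs to the job. What is shaped like the part that bears cap_center but blue is not meant.

How it is judged:
On the way, in this order (a step that is already met when the one before it is completed fails the run):
1. the shaker stands upright in the spice tray, released, with the cap still locked on its canister (x of shaker_center in the frame of tray_floor between -0.09 and 0.09 m and y of shaker_center in the frame of tray_floor between -0.034 and 0.034 m and z of shaker_center in the frame of tray_floor between 0.037 and 0.048 m and angle between shaker_center's own z axis and vertical below 0.12 rad and contact force between the fingers and shaker below 0.3 N and angle between the x axis of cap_center and the x axis of canister_top, either way round below 0.35 rad and horizontal distance between cap_center and canister_top below 0.008 m), for 0.2 s.
2. the cap, still on its canister, has been turned past its catch (by more than 50 degrees) (angle between the x axis of cap_center and the x axis of canister_top, either way round above 0.87 rad and horizontal distance between cap_center and canister_top below 0.008 m and z of cap_center in the frame of canister_top below 0.04 m).
At the end, for the whole second after the job is handed in: The shaker stands upright (within 7 degrees) on the floor of the spice tray, and the cap lies right way up (within 7 degrees) flat on the cork trivet with its centre within 38 mm of the trivet's (so wholly on it), both at rest (x of shaker_center in the frame of tray_floor between -0.09 and 0.09 m and y of shaker_center in the frame of tray_floor between -0.034 and 0.034 m and z of shaker_center in the frame of tray_floor between 0.037 and 0.048 m and angle between each of shaker_center, cap_center's own z axis and vertical below 0.12 rad and z of cap_center in the frame of trivet_top between 0.015 and 0.021 m and horizontal distance between cap_center and trivet_top below 0.038 m and linear speed of each of cap, shaker below 0.02 m/s); the robot touches nothing.
It fails at once if a bystander or a tray jar is shifted more than 30 mm or tipped more than 17 degrees (distance of any of cup_center, tub_center, mug_center, drum_center, carton_center, jar_a_center, jar_b_center from where it was at the start of the episode above 0.03 m or angle between any of cup_center, tub_center, mug_center, drum_center, carton_center, jar_a_center, jar_b_center's own z axis and vertical above 0.3 rad).
It fails at once if the other canister is touched by the robot or by the cap or shaker (contact force between decoy and the arm above 1 N or contact force between decoy and the fingers above 1 N or contact force between decoy and cap above 1 N or contact force between decoy and shaker above 1 N).
It fails at once if the shaker is dropped (falls more than about 35 mm) or tipped over (past 45 degrees) ((linear speed of shaker above 0.85 m/s and contact force between the fingers and shaker below 0.3 N) or angle between shaker_center's own z axis and vertical above 0.8 rad).
It fails at once if the cap is dropped (falls more than about 35 mm) (linear speed of cap above 0.85 m/s and contact force between the fingers and cap below 0.3 N).
It also fails if it takes over 64 s, if anything falls off the work surface, if the arm or the gripper's body presses on something with over 40 N, if the wrist force passes 120 N, or if a joint passes its speed limit or range.

## Robot

A 6-joint arm with a two-finger parallel gripper is mounted at the origin on the work surface. World frame = base frame: x ahead of the robot, y to its left, z up, the work surface at z = 0. Lengths are in m, angles in rad, forces in N, time in s.
With the tool pointing down it reaches from about 0.275 to 0.875 m from the base axis. Payload 12.5 kg.
Tool frame: the origin (TCP) lies on the centre line of the jaws, within the pads' length; the fingertips stand r.finger_overhang ahead of it and the grasp point (between the pads) lies 3 mm ahead of it (r.finger_overhang is the distance from the TCP to the fingertips, in m); z points along the fingers, y is the line along which they close (so a half turn about z gives the same grasp; the last joint's range is limited). The gripper opens to 85 mm and grips with 20 to 120 N. Pads are 22 mm wide; open, the fingers measure 114 mm over their backs; the gripper's body (76 mm by 85 mm) begins 54 mm behind the grasp point. The pads swing forward as they close: fully open they stand 13 mm farther back than shut.
Start: joints at [1.088, 0.351, 1.652, -0, 1.139, -0.085], TCP at [0.213, 0.507, 0.253] pointing down, gripper open.
Joint ranges: [-2.75, 2.75], [-0.79, 2.1], [0.01, 2.65], [-1.57, 4.71], [0.07, 3.14], [-2.87, 2.87]. Speed limits (rad/s): [2.22, 2.22, 2.79, 3.14, 3.14, 3.14].

## Interface

Orientations are given as a unit quaternion [x, y, z, w].
In Python, from cell import r, optics gives the robot as it stands. The module is installed in compiled form; this text tells all that it offers. Calls block until the motion is done:
- r.move_to(position, orientation): joint-space move of the TCP to a pose.
- r.move_linear(position, rot=None, vel=0.15): straight line of the TCP; rot=None keeps the orientation; vel is the mean speed in m/s.
- r.set_joints(angles): joint-space move.
- r.set_gripper(opening, squeeze=None): opening from 0.0 (shut) to 1.0 (fully open); squeeze is the grip in N (None keeps the last); returns when the fingers have stopped.
- r.sleep(seconds).
- r.inverse_kinematics(position, orientation): joint angles nearest the present ones, or None.
- optics.get_image(name): name is "side" or "top"; returns a dict with "pixels" (420x560x3 uint8, red, green, blue), "depth" (420x560 float32, m along the optical axis (not along the pixel's ray), 0 where there is no reading), "fx", "fy", "cx", "cy" (pixels), "camera_from_world" (4x4, takes a point from world to camera coordinates). Camera axes: x right, y down, z forward; pixel columns grow to the right and rows downward; lengths in m; the calibration is good to about 2 mm. A picture is of the moment at which its call begins.
A pose or a line that the arm cannot do raises r.PlanningError and nothing moves.
- r.hand_in(): hands the job in; it is judged then, once.
Readings, each from a call of its own:
- r.current_t(): time.
- r.current_q(): joint angles.
- r.current_qvel(): joint speeds.
- r.current_effort(): joint torques, N m.
- r.current_tool_pos(): TCP position.
- r.current_ee_rot(): TCP orientation.
- r.current_contact_force(): force on the tool from outside, world axes, zero at the start.
- r.current_torque(): the same for the moment, N m.
- r.current_opening(): opening from 0.0 (shut) to 1.0 (fully open).
- r.current_finger_force(): force on a finger pad.
Only numpy, scipy, OpenCV 4.12 (cv2) and the standard library are available. Lean on these libraries where they do the work, as an engineer would, in place of code of your own. Each camera call takes 0.05 s, during which the arm holds its last target. There are 200 camera calls.

## Working session

There is one attempt and no reset: what is moved stays moved. The work goes in short steps, each a Python script; the robot and the scene stay as the last script left them, time stands still between calls to the robot, and variables do not carry over. Pictures are saved under pics/ and viewed, at most 10 in all, crops included, and the job is handed in when it is done.

```bash
mkdir -p pics
python3 - <<'E'
from cell import r, optics
import cv2,numpy as np
for n in("side","top"):
    d=optics.get_image(n)
    cv2.imwrite(f"pics/{n}0.png",d["pixels"][:,:,::-1]); np.savez(f"{n}0.npz",**d)
    print(n,d["fx"],d["cx"],d["cy"]);print(np.round(np.linalg.inv(d["camera_from_world"]),3))
print(r.finger_overhang,r.current_ee_rot(),r.current_t(),r.current_opening())
E
```

```text
side 536.260548830388 279.39345305949826 205.3945495623648
[[ 0.97  -0.167  0.174  0.331]
 [-0.241 -0.701  0.671 -0.87 ]
 [ 0.01  -0.693 -0.721  1.074]
 [ 0.     0.     0.     1.   ]]
top 492.56713340595235 277.04693251433105 208.9128614095027
[[-0.011 -0.987  0.161  0.34 ]
 [-1.     0.01  -0.009  0.004]
 [ 0.007 -0.162 -0.987  1.396]
 [ 0.     0.     0.     1.   ]]
0.022 [ 1.97570101e-01  9.80288616e-01 -5.18187209e-04 -1.26601949e-04] 0.1 0.9979207262717477
```

View pics/side0.png

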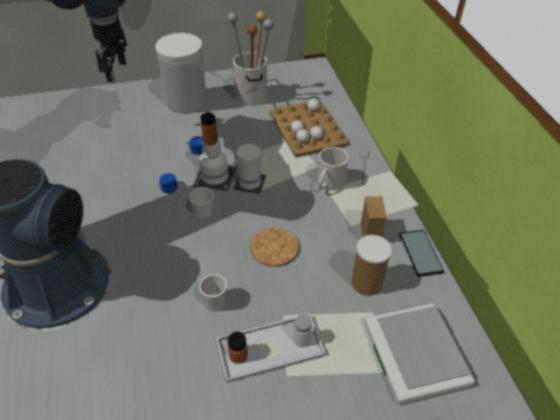

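View pics/top0.png

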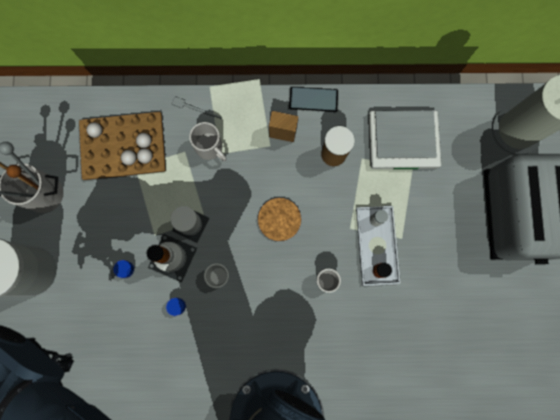

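Side view: shaker at (208,128) on the canister at (214,160), decoy (248,165), trivet (274,246), tray (270,348). Top view: shaker (158,254), decoy (185,220), trivet (279,219), tray (378,244) with its middle place empty.

```bash
cat > h.py <<'E'
import numpy as np,cv2
def load(n): return dict(np.load(n))
def ray(d,u,v):
    M=np.linalg.inv(d["camera_from_world"]); k=np.array([(u-d["cx"])/d["fx"],(v-d["cy"])/d["fy"],1.])
    return M[:3,3],M[:3,:3]@k
def onz(d,u,v,z):
    o,k=ray(d,u,v); return o+k*(z-o[2])/k[2]
def cloud(d):
    M=np.linalg.inv(d["camera_from_world"]); v,u=np.indices(d["depth"].shape); D=d["depth"]
    P=np.stack([(u-d["cx"])/d["fx"]*D,(v-d["cy"])/d["fy"]*D,D],-1)
    return P@M[:3,:3].T+M[:3,3]
E
python3 - <<'E'
from h import *
t=load("top0.npz"); s=load("side0.npz")
C={"top":cloud(t),"side":cloud(s)}
def disc(name,lo,hi,xy,rad):   # circle round the points between two heights near xy
    for n in C:
        P=C[n].reshape(-1,3); m=(P[:,2]>lo)&(P[:,2]<hi)&(np.hypot(*(P[:,:2]-xy).T)<rad)
        if m.sum()>5:
            c,rr=cv2.minEnclosingCircle(P[m][:,:2].astype(np.float32)); print(name,n,m.sum(),np.round(c,4),round(rr,4),"z",np.round(np.median(P[m][:,2]),4))
g={"shaker":(158,254,.21),"decoy":(185,218,.118),"trivet":(279,219,.012),"cup":(328,281,.07),"tub":(216,276,.06),"mug":(205,136,.095),"drum":(340,140,.135),"jarA":(382,269,.07),"jarB":(380,215,.078),"carton":(284,124,.105),"blue1":(123,269,.03),"blue2":(176,307,.03)}
for k,(u,v,z) in g.items():
    p=onz(t,u,v,z)[:2]; print(k,np.round(p,3)); disc(k,z-.006,z+.008,p,.05 if k!="trivet" else .075)
# tray
hsv=cv2.cvtColor(t["pixels"],cv2.COLOR_RGB2HSV)
for n,d,(x,y,w,h) in(("top",t,(110,190,130,110)),("side",s,(160,100,120,110))):
    cv2.imwrite(f"pics/{n}c.png",cv2.resize(d["pixels"][y:y+h,x:x+w,::-1],None,fx=5,fy=5,interpolation=cv2.INTER_CUBIC))
P=C["top"]; b=P[190:300,345:412].reshape(-1,3); m=(b[:,2]>.009)&(b[:,2]<.022)
q=b[m][:,:2].astype(np.float32); print("tray",cv2.minAreaRect(q),len(q))
for c in [(360,206),(395,206),(400,284),(364,286)]: print(np.round(onz(t,*c,.016),3))
x,y,w,h=345,190,70,110
cv2.imwrite("pics/tray.png",cv2.resize(t["pixels"][y:y+h,x:x+w,::-1],None,fx=5,fy=5,interpolation=cv2.INTER_CUBIC))
E
```

```text
shaker [0.428 0.279]
shaker top 87 [0.4312 0.2855] 0.0202 z 0.2165
shaker side 129 [0.4314 0.2881] 0.0266 z 0.2154
decoy [0.528 0.233]
decoy top 519 [0.5278 0.2369] 0.0341 z 0.1189
decoy side 342 [0.53   0.2355] 0.0364 z 0.1178
trivet [ 0.538 -0.014]
trivet top 1470 [ 0.5371 -0.0138] 0.0744 z 0.0127
trivet side 1442 [ 0.54   -0.0123] 0.0672 z 0.0121
cup [ 0.361 -0.142]
cup top 120 [ 0.3642 -0.1444] 0.0317 z 0.07
cup side 190 [ 0.3654 -0.1443] 0.0342 z 0.0692
tub [0.378 0.157]
tub top 126 [0.3807 0.1565] 0.0331 z 0.0602
tub side 140 [0.3811 0.1543] 0.0347 z 0.0588
mug [0.757 0.187]
mug top 173 [0.7578 0.1883] 0.0418 z 0.0952
mug side 170 [0.7591 0.1883] 0.0451 z 0.094
drum [ 0.73  -0.177]
drum top 646 [ 0.7312 -0.1764] 0.0403 z 0.1357
drum side 760 [ 0.7331 -0.1763] 0.0408 z 0.1355
jarA [ 0.391 -0.288]
jarA top 164 [ 0.3903 -0.294 ] 0.0206 z 0.074
jarA side 291 [ 0.393  -0.2953] 0.0213 z 0.0739
jarB [ 0.536 -0.287]
jarB top 138 [ 0.5345 -0.2905] 0.0186 z 0.0821
jarB side 225 [ 0.5354 -0.2911] 0.0191 z 0.0818
carton [ 0.786 -0.03 ]
carton top 449 [ 0.795  -0.0287] 0.0421 z 0.1056
carton side 423 [ 0.8003 -0.0294] 0.0428 z 0.1054
blue1 [0.401 0.416]
blue1 top 174 [0.4031 0.4161] 0.0248 z 0.0359
blue1 side 136 [0.4029 0.4175] 0.0298 z 0.0347
blue2 [0.296 0.269]
blue2 top 169 [0.2992 0.2697] 0.0247 z 0.0356
blue2 side 182 [0.3019 0.2698] 0.0288 z 0.0341
tray ((0.4809878170490265, -0.2828674912452698), (0.2749260365962982, 0.17076559364795685), 10.680450439453125) 617
[ 0.572 -0.245  0.016]
[ 0.571 -0.345  0.016]
[ 0.351 -0.348  0.016]
[ 0.347 -0.248  0.016]
```

View pics/topc.png

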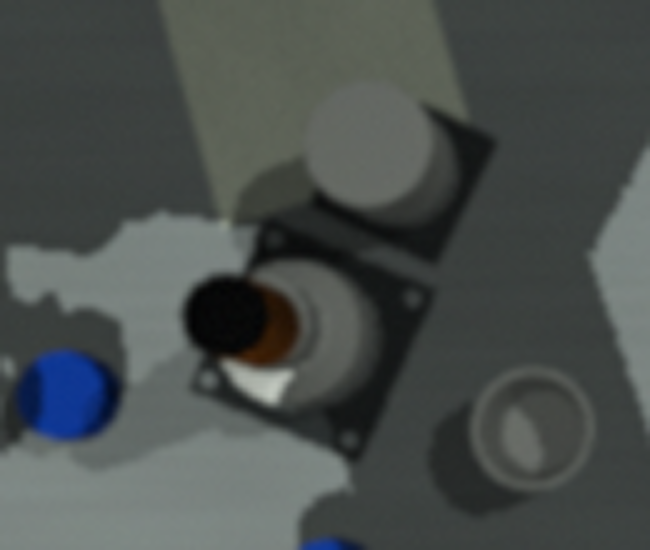

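View pics/sidec.png

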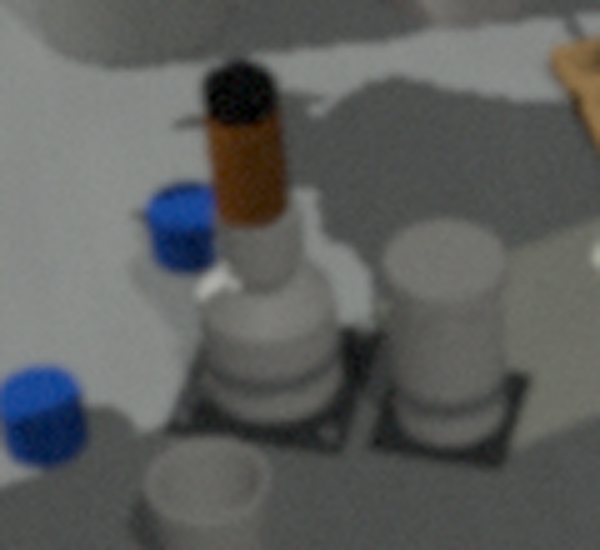

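View pics/tray.png

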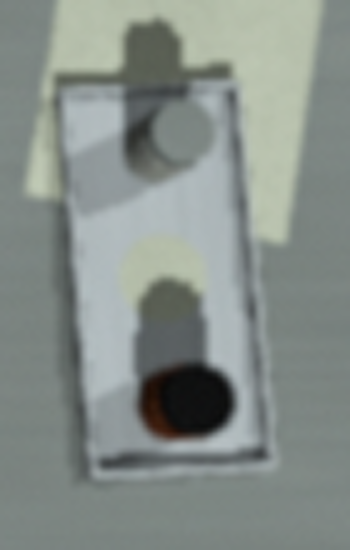

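Crops: the shaker stands clear on the cap; canister foot edges lie about 66°/-24° in world; white disc (coaster) in the tray at crop (164,281), between the jars.

```bash
cat >> h.py <<'E'
from cell import r,optics
def quat(deg):  # tool down, jaws closing along world angle deg
    a=np.radians(deg+90)/2; return [float(np.cos(a)),float(np.sin(a)),0.,0.]
def up(p,h): return [float(p[0]),float(p[1]),float(h)]
def st(msg): print(msg,"t",round(r.current_t(),2),"p",np.round(r.current_tool_pos(),4),"q",np.round(r.current_q(),2),"op",round(r.current_opening(),3),"ff",np.round(r.current_finger_force(),1),"F",np.round(r.current_contact_force(),1))
E
python3 - <<'E'
from h import *
t=load("top0.npz"); print("coaster",onz(t,377.8,246,.004))
S=[.4313,.2862]
r.move_to(up(S,.30),quat(-15)); st("above")
r.move_linear(up(S,.184),vel=.15); st("down")
r.set_gripper(0,squeeze=30); st("grip")
r.move_linear(up(S,.30),vel=.15); st("lift")
for n in("side","top"):
    d=optics.get_image(n); np.savez(f"{n}1.npz",**d); cv2.imwrite(f"pics/{n}1.png",d["pixels"][:,:,::-1])
E
```

```text
coaster [ 0.45859994 -0.29339911  0.004     ]
above t 1.3 p [0.4309 0.2868 0.2998] q [0.5  0.25 1.68 0.   1.22 0.76] op 1.001 ff 0.0 F [-0.1 -0.   0.2]
down t 2.23 p [0.4316 0.2866 0.1847] q [0.5  0.38 1.8  0.   0.96 0.76] op 1.002 ff 0.0 F [-0.2  0.1  0.2]
grip t 2.7 p [0.4314 0.2863 0.1845] q [0.5  0.38 1.8  0.   0.96 0.76] op 0.481 ff 32.3 F [-0.9  0.2  4.4]
lift t 3.62 p [0.4309 0.286  0.2989] q [ 0.5   0.25  1.68 -0.    1.22  0.76] op 0.485 ff 32.0 F [-0.4 -1.1 -1.6]
```

View pics/side1.png

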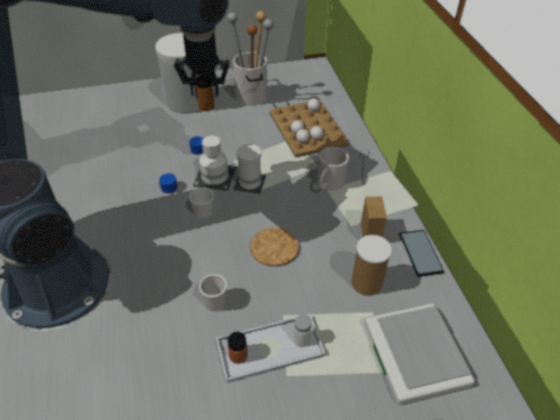

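The shaker is held upright at (205,95), and the cap is uncovered at (212,148). Now placing it.

Run:
```python
from h import *
T=[.4605,-.293]
r.move_to(up(T,.25),quat(-85)); st("above")
r.move_linear(up(T,.10),vel=.15)
r.move_linear(up(T,.0565),vel=.05); st("down")
r.set_gripper(.8); st("open")
r.move_linear(up(T,.22),vel=.15); st("up")
for n in("side","top"):
    d=optics.get_image(n); np.savez(f"{n}2.npz",**d)
    P=cloud(d).reshape(-1,3)
    for nm,xy,lo,hi,R in(("cap",(.431,.2865),.128,.140,.04),("shaker",T,.08,.1,.035)):
        m=(P[:,2]>lo)&(P[:,2]<hi)&(np.hypot(*(P[:,:2]-xy).T)<R); q=P[m][:,:2].astype(np.float32)
        if len(q)>5: print(n,nm,len(q),cv2.minEnclosingCircle(q),q.mean(0),np.median(P[m][:,2]))
    x,y,w,h=(125,200,70,80) if n=="top" else (180,120,90,80)
    a=cv2.resize(d["pixels"][y:y+h,x:x+w,::-1],(560,560),interpolation=cv2.INTER_CUBIC); cv2.imwrite(f"pics/{n}2c.png",a)
a=np.hstack([cv2.imread(f"pics/{n}2c.png")for n in("top","side")]); cv2.imwrite("pics/c2.png",cv2.resize(cv2.convertScaleAbs(a,alpha=1.4),(800,400)))
```

```text
above t 5.82 p [ 0.4609 -0.2923  0.2501] q [-0.65  0.35  1.67  0.    1.13  0.83] op 0.49 ff 32.0 F [ 0.2 -0.7 -2.1]
down t 7.98 p [ 0.4607 -0.2931  0.0568] q [-0.65  0.62  1.79  0.    0.72  0.83] op 0.486 ff 32.0 F [-1.2  0.  -1.9]
open t 8.37 p [ 0.4606 -0.293   0.0567] q [-0.65  0.62  1.79  0.    0.72  0.83] op 0.799 ff 0.0 F [0.  0.3 0.5]
up t 9.61 p [ 0.4602 -0.2928  0.2192] q [-0.65  0.38  1.7  -0.    1.06  0.83] op 0.801 ff 0.0 F [ 1.5  0.  -0. ]
side shaker 284 ((0.46387553215026855, -0.29407230019569397), 0.021614735946059227) [ 0.462274  -0.2962359] 0.08862635615554099
top cap 273 ((0.4335789382457733, 0.2862247824668884), 0.0242931991815567) [0.43376845 0.28586718] 0.13394863268112478
```

View pics/c2.png

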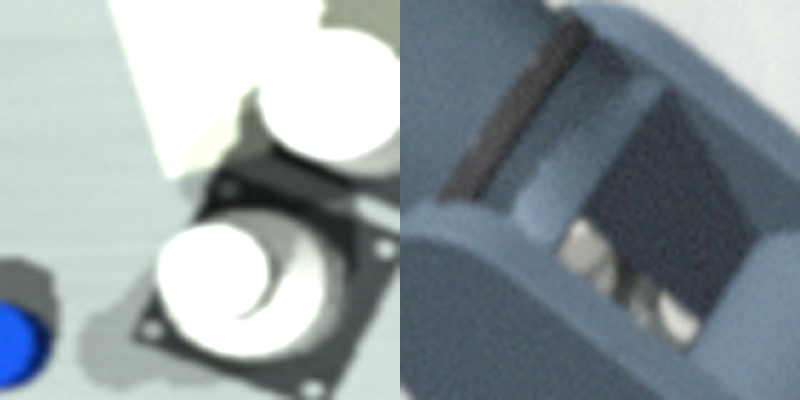

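Shaker is upright in the tray (top at 0.0886 m, centre about (.463,-.294)). The cap centre is at (.4335,.286). Next I approach it and try a light grip at a few jaw angles to find the flats.

Run:
```python
from h import *
P=cloud(load("side1.npz")).reshape(-1,3); m=(P[:,2]>.130)&(P[:,2]<.140)&(np.hypot(*(P[:,:2]-(.433,.286)).T)<.04)
print(cv2.minEnclosingCircle(P[m][:,:2].astype(np.float32)),P[m].mean(0))
C=[.4333,.2863]
r.move_to(up(C,.25),quat(66)); r.set_gripper(1.0); st("above")
r.move_linear(up(C,.121),vel=.12); st("down")
for a in (66,58,74,81):
    r.move_linear(up(C,.121),rot=quat(a),vel=.1)
    r.set_gripper(0,squeeze=20); r.sleep(.2); st(a); print(np.round(r.current_torque(),2),r.current_opening(),np.round(r.current_ee_rot(),4))
    r.set_gripper(.75)
```

```text
((0.4350595474243164, 0.2848246395587921), 0.027452334761619568) [0.43541077 0.28453748 0.13312451]
above t 12.11 p [0.4335 0.2861 0.25  ] q [ 0.49  0.3   1.73  0.    1.11 -0.66] op 1.0 ff 0.0 F [-0.1 -0.5  0.2]
down t 13.33 p [0.4336 0.2865 0.1216] q [ 0.49  0.48  1.84  0.    0.82 -0.66] op 1.0 ff 0.0 F [ 1.1 -1.1  0.3]
66 t 14.22 p [0.4335 0.2865 0.1212] q [ 0.49  0.48  1.84  0.    0.82 -0.66] op 0.541 ff 27.0 F [0.2 1.4 4.1]
[ 0.3  -0.06 -0.05] 0.5411724443224353 [2.079e-01 9.781e-01 3.000e-04 2.000e-04]
58 t 15.3 p [0.4334 0.2864 0.1211] q [ 0.49  0.48  1.84  0.    0.82 -0.52] op 0.554 ff 21.6 F [-0.5  1.4  2.7]
[0.17 0.07 0.06] 0.5540939101479038 [2.754e-01 9.613e-01 1.000e-04 1.000e-04]
74 t 16.52 p [0.4334 0.2864 0.1211] q [ 0.49  0.48  1.84  0.    0.82 -0.8 ] op 0.552 ff 21.6 F [-1.2  1.5  2.4]
[ 0.22  0.03 -0.02] 0.5517346042217419 [1.394e-01 9.902e-01 1.000e-04 1.000e-04]
81 t 17.57 p [0.4334 0.2864 0.1211] q [ 0.49  0.48  1.84  0.    0.82 -0.92] op 0.558 ff 21.3 F [-1.3  1.2  2.3]
[ 0.3   0.15 -0.03] 0.5575876614166617 [7.870e-02 9.969e-01 1.000e-04 1.000e-04]
```

66° is on the flats: opening 0.541, about 1 % tighter than at the other angles. Now grip, push and turn.

Run:
```python
from h import *
C=[.4333,.2863]
r.move_linear(up(C,.121),rot=quat(66),vel=.1)
r.set_gripper(0,squeeze=70); r.sleep(.2); st("grip")
r.move_linear(up(C,.1148),vel=.03); r.sleep(.2); st("press")
for a in (82,98,114,130,146):
    r.move_linear(up(C,.1148),rot=quat(a),vel=.1); st(a); print(np.round(r.current_torque(),2))
```

```text
grip t 18.78 p [0.4334 0.2864 0.1212] q [ 0.49  0.48  1.84  0.    0.82 -0.66] op 0.539 ff 71.5 F [-1.7  0.7  5.5]
press t 19.34 p [0.4334 0.2864 0.1153] q [ 0.49  0.49  1.84  0.    0.81 -0.66] op 0.541 ff 72.0 F [-2.5 -0.4  9.6]
82 t 19.77 p [0.4339 0.2866 0.1155] q [ 0.49  0.49  1.84 -0.    0.81 -0.94] op 0.536 ff 72.1 F [-0.2 -0.4  9. ]
[0.02 0.12 0.11]
98 t 20.21 p [0.434  0.2866 0.1156] q [ 0.49  0.49  1.84 -0.    0.81 -1.22] op 0.536 ff 72.1 F [ 0.8 -0.2  8.8]
[0.08 0.02 0.03]
114 t 20.64 p [0.4341 0.2866 0.1156] q [ 0.49  0.49  1.84 -0.    0.81 -1.5 ] op 0.539 ff 72.1 F [-0.2  0.1  9.8]
[ 0.02  0.02 -0.02]
130 t 21.07 p [0.4341 0.2867 0.1156] q [ 0.49  0.49  1.84 -0.    0.81 -1.78] op 0.538 ff 72.1 F [1.2 1.5 8.8]
[ 0.08 -0.03  0.06]
146 t 21.51 p [0.4341 0.2867 0.1156] q [ 0.49  0.49  1.84 -0.    0.81 -2.05] op 0.542 ff 72.1 F [-0.1  0.9  9.2]
[ 0.06  0.04 -0.  ]
```

Run:
```python
from h import *
C=[.4337,.2865]
r.move_linear(up(C,.125),vel=.03); st("l1"); print(np.round(r.current_torque(),2))
if r.current_contact_force()[2]>-8:
    r.move_linear(up(C,.25),vel=.08); st("l2")
for n in("side","top"):
    d=optics.get_image(n); cv2.imwrite(f"pics/{n}3.png",d["pixels"][:,:,::-1])
```

```text
l1 t 22.0 p [0.4341 0.2866 0.1251] q [ 0.49  0.47  1.84 -0.    0.83 -2.05] op 0.537 ff 71.7 F [1.3 0.7 4. ]
[ 0.19 -0.24 -0.01]
l2 t 23.72 p [0.4336 0.2864 0.2496] q [ 0.49  0.3   1.73 -0.    1.11 -2.05] op 0.539 ff 71.9 F [ 0.1 -0.  -0.4]
```

View pics/side3.png

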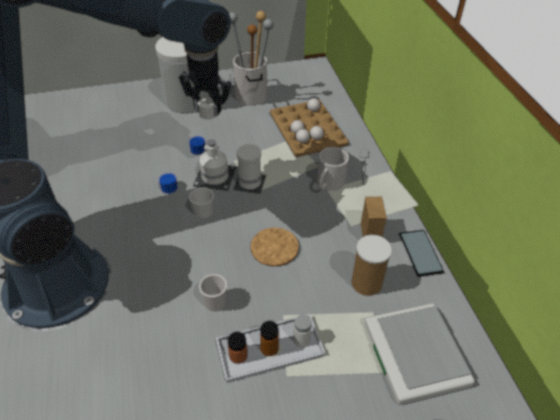

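The cap is in the jaws at (207,107), the neck is bare at (210,145), and the shaker stands in the tray at (269,338). Now to the trivet.

Run:
```python
from h import *
T=[.538,-.013]
r.move_to(up(T,.22),quat(90)); st("above")
r.move_linear(up(T,.06),vel=.12)
z=.0385
while z>.0345:
    r.move_linear(up(T,z),vel=.03); r.sleep(.1); st("d")
    if r.current_contact_force()[2]>4: break
    z-=.001
r.set_gripper(.8); st("open")
r.move_linear(up(T,.25),vel=.15)
r.move_to(up([.30,.20],.30),quat(60)); st("away")
for n in("side","top"):
    d=optics.get_image(n); cv2.imwrite(f"pics/{n}4.png",d["pixels"][:,:,::-1])
    P=cloud(d).reshape(-1,3)
    for nm,xy,lo,hi,R in(("cap",T,.042,.056,.05),("shaker",(.461,-.293),.08,.1,.035)):
        m=(P[:,2]>lo)&(P[:,2]<hi)&(np.hypot(*(P[:,:2]-xy).T)<R); q=P[m][:,:2].astype(np.float32)
        if len(q)>5: print(n,nm,len(q),cv2.minEnclosingCircle(q),np.percentile(P[m][:,2],[5,50,95]))
```

```text
above t 25.02 p [ 0.538  -0.0121  0.2201] q [-0.11  0.37  1.72  0.    1.06 -1.68] op 0.537 ff 71.8 F [-0.7 -0.6 -0.9]
d t 27.48 p [ 0.5381 -0.013   0.0387] q [-0.11  0.65  1.82 -0.    0.68 -1.68] op 0.536 ff 71.8 F [-1.2 -0.7 -0.5]
d t 27.82 p [ 0.538  -0.013   0.0375] q [-0.11  0.65  1.82  0.    0.68 -1.68] op 0.536 ff 71.8 F [-0.1  0.1 -0.6]
d t 28.18 p [ 0.538  -0.013   0.0365] q [-0.11  0.65  1.82  0.    0.67 -1.68] op 0.539 ff 71.8 F [ 0.3 -0.4 -0.4]
d t 28.52 p [ 0.5381 -0.013   0.0362] q [-0.11  0.65  1.82  0.    0.67 -1.68] op 0.541 ff 73.1 F [-2.5  0.7 10.3]
open t 28.88 p [ 0.538  -0.013   0.0354] q [-0.11  0.65  1.82 -0.    0.67 -1.68] op 0.8 ff 0.0 F [-0.7 -0.4  0.6]
away t 31.68 p [0.3005 0.1999 0.2999] q [ 0.46 -0.07  2.02 -0.    1.19 -0.59] op 0.797 ff 0.0 F [ 0.5  1.1 -0.1]
side cap 243 ((0.5382930636405945, -0.014889645390212536), 0.025789707899093628) [0.0443356  0.04801148 0.05130346]
side shaker 286 ((0.46225714683532715, -0.2938254773616791), 0.021336480975151062) [0.08315092 0.08893525 0.0920312 ]
top cap 231 ((0.5371080636978149, -0.014479751698672771), 0.02440965548157692) [0.0445446  0.04912455 0.05304277]
top shaker 182 ((0.46098893880844116, -0.29337936639785767), 0.020210545510053635) [0.08462301 0.08915304 0.09407481]
```

View pics/side4.png

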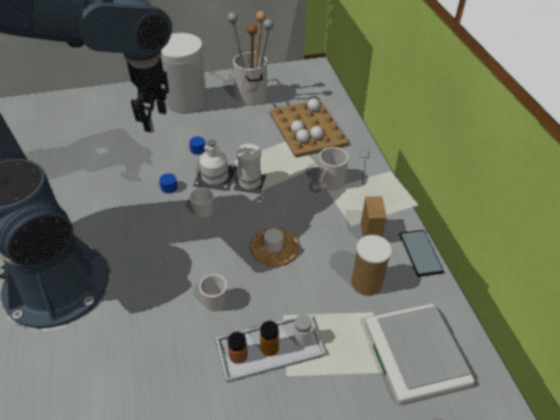

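The cap lies flat in the middle of the trivet at (274,240), the shaker is upright in the tray at (269,338), and everything else is in place.

```bash
python3 -c "
from cell import r
print(r.hand_in())"
```

```text
the job is handed in; nothing more can be done
None
```

I handed the job in at about 32 s of the 64 s allowed: the last images show the shaker upright and released in the tray's empty place, the cap right way up near the middle of the trivet, and no bystander visibly moved; the hand-in gave no verdict.

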